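# Square a plywood blank on the laser engraver and push the gantry home

## Task

Get the engraver ready for its next cut. With your fingertips, push the rectangular plywood blank over the cutting bed into the inner corner of the metal L-square, its long side flush against the far arm and its short side flush against the left arm; then push the gantry by the right face of its beam all the way left until it stops. Only push: do not lift the blank off the bed, do not take hold of the beam or touch the guide rail on its left face, and leave the loose things lying about where they are.

Things in the scene. Friction and masses are not known exactly. Their poses are not given: they have to be found in the camera images.
- blank: The blank: a loose plain rectangular plywood sheet lying flat on the bed, 90 mm (its x axis) by 120 mm (its y axis), 9 mm thick, about 75 g. Origin: centre of its underside, z up. It starts short of the corner in both directions, turned at most 20 degrees from square.
- square: L-square, screwed on the bed: aluminium bars 22 mm wide, 12 mm high. Origin: inner corner at bed height; its axes are parallel to the engraver's. The left arm runs 200 mm from the corner towards -x (stopping face at y = 0), the far arm 290 mm towards -y (stopping face at x = 0). A blank flush in the corner has its origin at x = -45, y = -60 mm in this frame, its axes parallel.
- engraver: Laser engraver, fixed. Origin: centre of its footprint, on the table; x away from the robot, y left, turned up to 7 degrees from the robot's axes. Level cutting bed 360 (x) by 580 mm (y), top 22 mm above the table. Side rails along y at x = -205 and +205 mm, 20 mm wide, end frames along x at y = -320 and +320 mm, tops 70 mm above the table.
- gantry (a joint): Gantry travel to the left (engraver's +y) in m: 0 at the right end, 0.46 at the left stop (home). Starts between 0 and 0.03; about 2.5 N of friction, stays where it is left. Its beam, 20 mm wide and 79 to 119 mm above the table, spans the bed along x. The cutting head hangs on the beam's left face near its robot end, at x = -153 to -97 mm of the engraver, 52 to 158 mm above the table, reaching 65 mm left of the beam.
- beam_face (a point): Point on the flat right face of the gantry beam, 99 mm above the table (middle of the face's height), 30 mm towards the robot from the beam's middle; it moves with the gantry. The face is clear along the whole beam. Axes parallel to the engraver's: pushing along +y moves the gantry home.
- guide_rail (a point): Steel guide rail along the top of the left face of the gantry's beam, 360 mm long, 8 mm thick, 12 mm high; this point is its middle, 111 mm above the table; moves with the gantry. Not to be touched.
- disc: Round plywood cut-out, 56 mm across, 9 mm thick, on the bed at its robot side, left of the middle; origin: centre of underside. Leave it.
- gauge: Turned aluminium focus gauge, 24 mm across its cap, 28 mm high, standing on the bed at the far right; origin: centre of underside. Leave it.
- motor: Small brushless motor, 28 mm across, 30 mm high, on the table right of the engraver. Leave it.
- motor_b: Another such motor, on the table left of the engraver. Leave it.
- battery: Flat battery pack 105 x 35 x 26 mm on the table right of the engraver. Leave it.
- driver: Screwdriver 170 mm long on the table right of the engraver. Leave it.
- tape: Tape measure 62 x 32 x 59 mm on the table left of the engraver. Leave it.
- prop: Two-blade propeller 128 mm across, flat on the table left of the engraver. Leave it.
Things that resemble listed ones, but are neither listed nor needed, are in the scene too. Leave any green or orange look-alike of the blank alone.

How it is judged:
By the outcome, as a careful person would: the job done as asked, in the order asked, and still so for the second after the job is handed in, with the robot touching nothing.
It also fails if it takes over 72 s, if anything falls off the work surface, if the arm or the gripper's body presses on something with over 40 N, if the wrist force passes 120 N, or if a joint passes its speed limit or range.

## Robot

A 6-joint arm with a two-finger parallel gripper is mounted at the origin on the work surface. World frame = base frame: x ahead of the robot, y to its left, z up, the work surface at z = 0. Lengths are in m, angles in rad, forces in N, time in s.
With the tool pointing down it reaches from about 0.25 to 0.775 m from the base axis. Payload 4 kg.
Tool frame: the origin (TCP) lies at the very end of the fingers, on their centre line; the grasp point (between the pads) lies 19 mm behind it; z points along the fingers, y is the direction in which the jaws open and shut (so a half turn about z gives the same grasp; the last joint's range is limited). The gripper opens to 94 mm and grips with 3 to 60 N. Pads are 16 mm wide; open, the fingers measure 119 mm over their backs; the gripper's body (75 mm by 177 mm) begins 78 mm behind the grasp point.
Start: joints at [1.234, 0.087, 1.371, -0, 1.684, -0.103], TCP at [0.127, 0.535, 0.206] pointing down, gripper open.
Joint ranges: [-3.1, 3.1], [-0.76, 2.03], [0.27, 2.55], [-1.08, 4.22], [0.17, 2.65], [-2.57, 2.57]. Speed limits (rad/s): [2.79, 2.79, 3.14, 3.14, 3.14, 3.14].

## Interface

Orientations are given as [roll, pitch, yaw] about the fixed x, y, z axes, in that order (R = Rz(yaw) Ry(pitch) Rx(roll)).
In Python, from bench import robot, cams, models gives the robot as it stands.
- The arm moves only by the tool step_arm, never from a script. Its argument "series" is a list of rows, each a list of 5 numbers: the gripper command: -1 is shut, 1 is fully open, values between are in proportion, then the shift along the tool's x, y, z in mm, then the turn about the tool's z in degrees. A call has 1 to 20 rows; each row is the pose to reach, as a shift and turn from the pose commanded when the call began, along the tool's axes at that moment; what a row does not reach only later rows make up. A row lasts 1/8 s, in which the tool goes at most 62.5 mm and 10.7 degrees, less where a joint would pass 70% of its speed; a pose out of reach is approached as far as the arm can. A call with a gripper value outside its range is refused whole. The fingers move at their own pace and stop on an object; the grip force is fixed at half the most. Time passes only in rows, so rows that repeat a pose let the fingers close. It gives the time, the measured TCP pose, the force and the opening at its end, in the units of the state.
- robot.get_obs(): the state, without advancing time (a new reading comes with each control period).
- cams.snapshot(name): name is "side" or "top"; returns a dict with "pixels" (480x640x3 uint8, red, green, blue), "fov_y" (degrees; the focal length in pixels is half the picture's height over the tangent of half this angle, whatever the lens; pixels are square), "cx", "cy" (the principal point, pixels), "R" (3x3) and "t" (3): a world point X has camera coordinates R X + t. Camera axes: x right, y down, z forward; pixel columns grow to the right and rows downward; lengths in m; the calibration is good to about 2 mm. A picture is of the moment at which its call begins. There is no depth.
- robot.close_job(): hands the job in, once; it reports no verdict.
Trained networks look in a picture, given as the dict that the camera call returned (one of the last four; its "shot" number tells which), for a name from the list of things; names that differ only in an ending like _2 or _b are one class to them, and where a whole thing is asked for, a point or a joint stands for the part that bears it (a point fixed in the world has none). Each returns a list of dicts, best first, with "p" (0 to 1); they miss things now and then, are a little off and sometimes report something else, mostly with a low value. They report only what shows in the picture. A call takes as long as a camera call. They do not tell look-alikes from the thing itself.
- models.find_in(picture, label): "position" ([x, y, z] in m, in world coordinates, good to about 4 mm: the middle of the surface that is visible of it).
- models.pinpoint(picture, label): "position" ([x, y, z] in m, in world coordinates, good to about 4 mm: a listed point, or the origin of a listed thing).
The state is a dict: "time": time; "joint_positions": joint angles; "qvel": joint speeds; "joint_torque": joint torques, N m; "tool_pos": TCP position; "ee_rot": TCP orientation; "wrist_force": force on the tool from outside, world axes, zero at the start; "wrist_torque": the same for the moment, N m; "width": finger opening in m.
Only numpy, scipy, OpenCV 4.12 (cv2) and the standard library are available. Lean on these libraries where they do the work, as an engineer would, in place of code of your own. Each camera call takes 0.05 s, during which the arm holds its last target. There are 200 camera calls.

## Working session

There is one attempt and no reset: what is moved stays moved. The work goes in short steps, Python scripts to look and compute and a tool call to move; the robot and the scene stay as the last step left them, time stands still between calls to the robot, and variables do not carry over. Pictures are saved under pics/ and viewed, about 8 in all and at most 12, crops included, and the job is handed in when it is done.

Besides the shell and the picture viewer there is one more tool, called after "Request:" as name(argument=value, ...), one argument or row to a line, values as JSON. step_arm: Moves the arm, as the interface text tells. Its arguments: {"type":"object","properties":{"series":{"type":"array","items":{"type":"array","items":{"type":"number"}}}},"required":["series"]}

```bash
ls; mkdir -p pics
python3 - <<'E'
from bench import robot,cams,models
import cv2,numpy as np
o=robot.get_obs();print(o['time'],o['tool_pos'],o['ee_rot'],o['width'])
for n in ['top','side']:
    p=cams.snapshot(n);cv2.imwrite(f'pics/{n}0.png',p['pixels'][:,:,::-1])
    print(n,p['fov_y'],p['cx'],p['cy'],np.round(p['R'],4).tolist(),np.round(p['t'],4).tolist())
    for l in ['blank','square','engraver','beam_face','guide_rail','disc','gauge']:
        print(l,[(round(d['p'],2),np.round(d['position'],3).tolist()) for d in models.pinpoint(p,l)][:4])
E
```

```text
pics
0.0 [0.12725199 0.5345272  0.20432698] [-3.13943786e+00 -2.04075961e-04  2.90779338e+00] 0.09409018806516928
top 53.73125728522855 330.3761153555437 231.22419374002305 [[-0.021, -0.9998, 0.0071], [-0.9896, 0.0198, -0.1424], [0.1423, -0.0101, -0.9898]] [-0.0322, 0.4841, 1.2414]
blank [(0.7, [0.209, 0.297, 0.003]), (0.67, [0.184, -0.332, 0.003]), (0.65, [0.563, -0.081, 0.023]), (0.28, [0.467, -0.584, -0.0])]
square [(0.89, [0.704, 0.136, 0.02])]
engraver [(0.76, [0.59, -0.033, -0.001]), (0.74, [0.56, -0.078, 0.024])]
beam_face [(0.92, [0.541, -0.241, 0.1])]
guide_rail [(0.92, [0.572, -0.22, 0.111])]
disc [(0.89, [0.451, 0.054, 0.02])]
gauge [(0.49, [0.693, -0.232, 0.023])]
side 55.91532223727188 328.1391744105712 234.3691189307543 [[-0.9974, -0.0712, 0.0061], [-0.0525, 0.6708, -0.7398], [0.0486, -0.7382, -0.6728]] [0.4757, 0.1246, 1.1311]
blank [(0.69, [0.565, -0.08, 0.027]), (0.66, [0.21, 0.292, 0.006]), (0.63, [0.181, -0.333, 0.001])]
square [(0.65, [0.702, 0.133, 0.024])]
engraver [(0.74, [0.592, -0.036, 0.005])]
beam_face [(0.69, [0.539, -0.242, 0.098])]
guide_rail [(0.57, [0.577, -0.223, 0.113]), (0.39, [0.703, 0.134, 0.02])]
disc []
gauge [(0.58, [0.448, 0.052, 0.018]), (0.55, [0.686, -0.231, 0.023])]
```

View pics/top0.png

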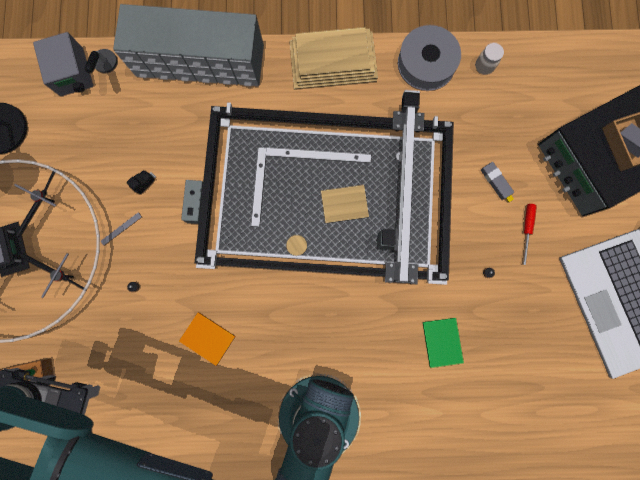

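View pics/side0.png

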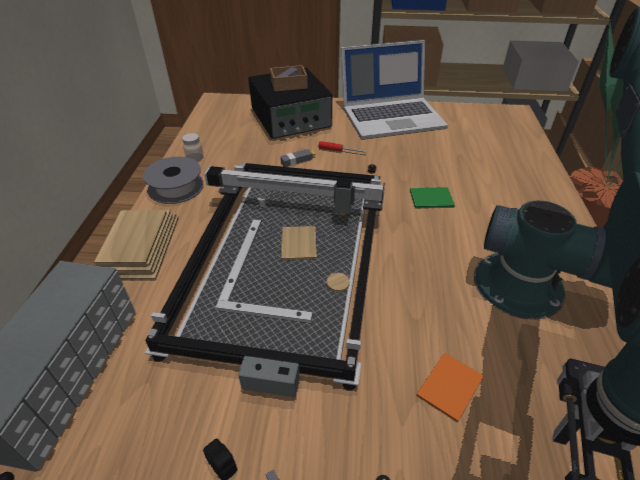

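Top view: the blank is the plain plywood sheet at (345,204) on the bed. The look-alikes are orange (207,338) and green (443,342), both on the table. The L-square's corner is at (262,151), the disc at (297,245) and the beam at column 405. I'll rectify the picture to measure the blank and square, and view it as the enlarged crop.

```bash
cat > h.py <<'E'
from bench import robot,cams,models
import cv2,numpy as np
X0,X1,Y0,Y1=.36,.80,-.32,.30; S=2000
def proj(p,P):
    f=240/np.tan(np.radians(p['fov_y']/2)); c=np.atleast_2d(P)@np.array(p['R']).T+np.array(p['t'])
    return np.c_[p['cx']+f*c[:,0]/c[:,2],p['cy']+f*c[:,1]/c[:,2]]
def rect(p,z,S=S):
    # out col = (Y1-y)*S, row=(X1-x)*S
    w=np.array([[X0,Y0,z],[X0,Y1,z],[X1,Y1,z],[X1,Y0,z]]); q=np.float32(proj(p,w))
    o=np.float32([[(Y1-a[1])*S,(X1-a[0])*S] for a in w])
    return cv2.warpPerspective(p['pixels'][:,:,::-1],cv2.getPerspectiveTransform(q,o),(int((Y1-Y0)*S),int((X1-X0)*S)),flags=cv2.INTER_CUBIC)
def w(px,S=S): px=np.atleast_2d(px); return np.c_[X1-px[:,1]/S,Y1-px[:,0]/S]
def blob(m,near):
    cs,_=cv2.findContours(m,cv2.RETR_EXTERNAL,cv2.CHAIN_APPROX_NONE)
    cs=[c for c in cs if cv2.contourArea(c)>2000]
    return min(cs,key=lambda c:np.hypot(*(w(np.array(cv2.minAreaRect(c)[0]))[0]-near)))
def blank(p,near):
    im=rect(p,.031);h=cv2.cvtColor(im,cv2.COLOR_BGR2HSV)
    m=cv2.inRange(h,(8,50,110),(28,200,255)); m=cv2.morphologyEx(m,cv2.MORPH_OPEN,np.ones((9,9)))
    r=cv2.minAreaRect(blob(m,near)); return w(np.array(r[0]))[0],np.array(r[1])/S,w(cv2.boxPoints(r)),im
def square(p):
    im=rect(p,.034);h=cv2.cvtColor(im,cv2.COLOR_BGR2HSV)
    m=cv2.inRange(h,(0,0,165),(180,45,255))
    return m,im
E
python3 - <<'E'
from h import *
for n in ['top','side']:
    p=cams.snapshot(n)
    c,s,b,im=blank(p,np.array([.563,-.081])); print(n,c.round(4),s.round(4),b.round(4).tolist())
    m,i2=square(p)
    if n=='top': cv2.imwrite('pics/r0.png',cv2.resize(np.vstack([im[:,:],]),(800,568)))
    # inner edges: fit lines on mask. left arm: for rows, rightmost white edge; far arm: for cols, lowest
    def edge(axis):
        pts=[]
        if axis=='left':
            for x in np.arange(.53,.66,.004):
                r=m[int((X1-x)*S)]; k=np.where(r[int((Y1-.19)*S):int((Y1-.09)*S)])[0]
                if len(k)>20: pts.append((x,Y1-(k.max()+.5)/S-.19*0-.0+ -int((Y1-.19)*S)/S,len(k)/S))
        else:
            for y in np.arange(-.10,.10,.005):
                r=m[:,int((Y1-y)*S)]; a=int((X1-.76)*S);k=np.where(r[a:int((X1-.64)*S)])[0]
                if len(k)>20: pts.append((y,X1-(k.max()+.5+a)/S,len(k)/S))
        pts=np.array(pts); f=np.polyfit(pts[:,0],pts[:,1],1); res=abs(pts[:,1]-np.polyval(f,pts[:,0])); g=res<2*np.median(res)+1e-4
        f=np.polyfit(pts[g,0],pts[g,1],1);print(axis,f,len(pts),'w',np.median(pts[:,2]),'deg',np.degrees(np.arctan(f[0])));return f
    l=edge('left');r=edge('far')
    y=(l[0]*r[1]+l[1])/(1-l[0]*r[0]);print('corner',r[0]*y+r[1],y)
E
```

```text
top [ 0.5601 -0.0819] [0.0926 0.1217] [[0.598800003528595, -0.01600000075995922], [0.6132000088691711, -0.13680000603199005], [0.5213000178337097, -0.1477999985218048], [0.5069000124931335, -0.027000000700354576]]
left [-0.08634073  0.19439788] 31 w 0.0205 deg -4.934721147649957
far [0.08721359 0.68881548] 39 w 0.022 deg 4.984358962107264
corner 0.7004948363008989 0.133916650474625
side [ 0.5619 -0.0816] [0.0918 0.1225] [[0.5999000072479248, -0.015200000256299973], [0.6148999929428101, -0.13680000603199005], [0.5238999724388123, -0.14800000190734863], [0.5088000297546387, -0.026399999856948853]]
left [-0.08773637  0.19760849] 30 w 0.0175 deg -5.014084637213101
far [0.07863609 0.69284867] 37 w 0.0175 deg 4.496263518134545
corner 0.703533977735857 0.13588297090035328
```

View pics/r0.png

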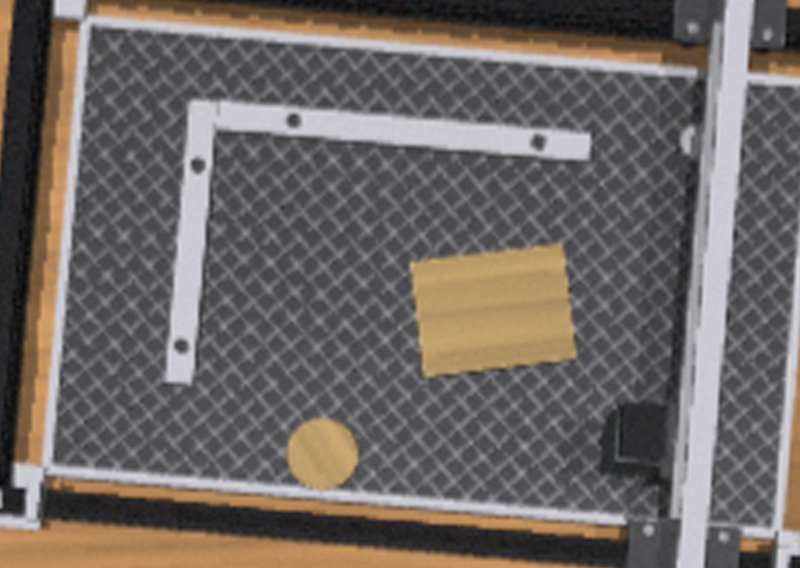

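The crop confirms the plain plywood sheet is the blank, at world (0.561, -0.082), yaw about +6.8°. The square is at yaw -5° with its corner near (0.702, 0.135). Plan: two-finger push along +x, then along +y, then the beam.

```bash
cat >> h.py <<'E'
C=np.array([.702,.135]);YAW=np.radians(-5.0)
A=np.array([[np.cos(YAW),-np.sin(YAW)],[np.sin(YAW),np.cos(YAW)]]) # cols = square axes
def sq(wxy): return (np.atleast_2d(wxy)-C)@A
def plan(s,z,ydeg):  # target in square frame (m), tip height, tool-y direction (deg from square x axis)
    from scipy.spatial.transform import Rotation as Ro
    o=robot.get_obs();R=Ro.from_euler('xyz',o['ee_rot']).as_matrix()
    t=np.r_[C+A@np.array(s),z]; d=R.T@(t-o['tool_pos'])*1000
    cur=np.degrees(np.arctan2(R[1,1],R[0,1])-YAW); turn=-((ydeg-cur+180)%360-180)
    print('t',round(o['time'],2),'shift',d.round(1),'turn',round(turn,1),'now sq',sq(o['tool_pos'][:2]).round(4),o['tool_pos'].round(4),'F',np.round(o['wrist_force'],1),'width',round(o['width'],3),'j6',o['joint_positions'][5])
E
python3 -c "
from h import *
for n in ['top','side']:
  p=cams.snapshot(n)
  for l in ['beam_face','guide_rail','disc','engraver']:
    print(n,l,[(round(d['p'],2),sq(d['position'][:2]).round(3).tolist()) for d in models.pinpoint(p,l)][:1])
plan([-.212,-.207],.20,90)"
```

```text
top beam_face [(0.95, [[-0.128, -0.39]])]
top guide_rail [(0.62, [[-0.098, -0.366]])]
top disc [(0.66, [[-0.246, -0.101]])]
top engraver [(0.81, [[-0.099, -0.177]])]
side beam_face [(0.69, [[-0.127, -0.388]])]
side guide_rail [(0.77, [[-0.096, -0.366]])]
side disc [(0.65, [[-0.248, -0.109]])]
side engraver [(0.87, [[-0.1, -0.178]])]
t 1.4 shift [-472.1 -491.8    5.5] turn -8.4 now sq [[-0.6073  0.3485]] [0.1274 0.5351 0.2055] F [-0.   0.4  0.3] width 0.094 j6 -0.10310917295273478
```

Request:
step_arm(
  series=[
    [-0.15, -43, -45, 0, -1],
    [-0.15, -86, -90, 0, -2],
    [-0.15, -129, -135, 0, -3],
    [-0.15, -172, -180, 0, -4],
    [-0.15, -215, -225, 0, -5],
    [-0.15, -258, -270, 0, -6],
    [-0.15, -301, -315, 0, -7],
    [-0.15, -344, -360, 0, -8],
    [-0.15, -387, -405, 0, -8.4],
    [-0.15, -430, -450, 0, -8.4],
    [-0.15, -472, -492, 0, -8.4],
    [-0.15, -472, -492, 0, -8.4],
    [-0.15, -472, -492, 0, -8.4],
  ],
)

```text
time: 3.02
tool_pos: [0.4722, -0.0525, 0.2053]
ee_rot: [3.141, -0.001, 3.054]
wrist_force: [-0.5, 1.4, 0.2]
width: 0.0397
```

```bash
python3 -c "
from h import *
plan([-.212,-.207],.0265,90)
p=cams.snapshot('side');cv2.imwrite('pics/s1.png',cv2.resize(p['pixels'][130:400,130:430,::-1],(800,720))[:600])"
```

```text
t 3.02 shift [ -0.7  -0.3 178.8] turn -0.0 now sq [[-0.2125 -0.2068]] [ 0.4722 -0.0525  0.2053] F [-0.5  1.4  0.2] width 0.04 j6 -1.7138776369444169
```

View pics/s1.png

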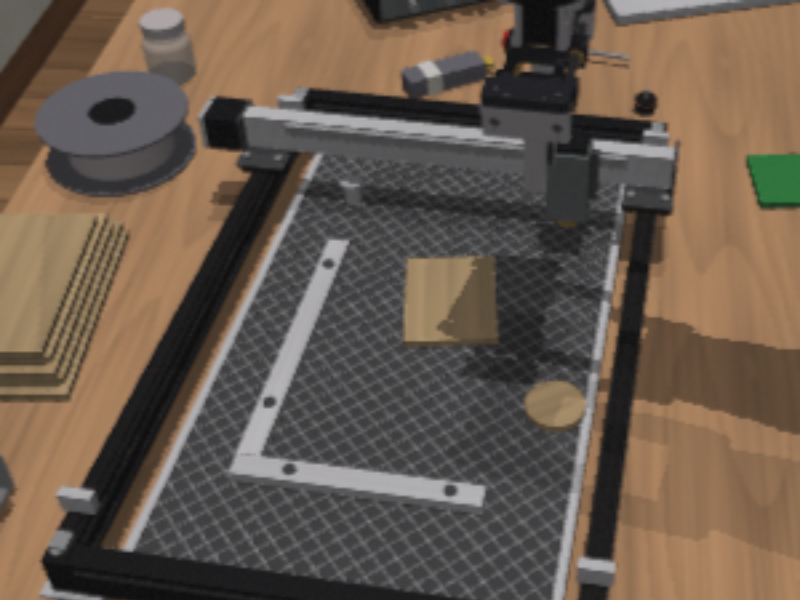

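The gripper hangs above, and the blank (450,300) and disc (555,403) are undisturbed in this crop. Going down.

Request:
step_arm(
  series=[
    [-0.15, 0, 0, 40, 0],
    [-0.15, 0, 0, 80, 0],
    [-0.15, 0, 0, 120, 0],
    [-0.15, 0, 0, 150, 0],
    [-0.15, 0, 0, 170, 0],
    [-0.15, 0, 0, 178, 0],
    [-0.15, 0, 0, 178, 0],
  ],
)

```text
time: 3.95
tool_pos: [0.4724, -0.052, 0.0277]
ee_rot: [3.141, 0.0, 3.056]
wrist_force: [0.4, 0.2, 0.1]
width: 0.04
```

```bash
python3 -c "
from h import *
plan([-.098,-.207],.0265,90)
p=cams.snapshot('side');cv2.imwrite('pics/s2.png',cv2.resize(p['pixels'][130:400,130:430,::-1],(660,594)))"
```

```text
t 3.95 shift [-114.4   -0.9    1.2] turn 0.1 now sq [[-0.2124 -0.2063]] [ 0.4724 -0.052   0.0277] F [0.4 0.2 0.1] width 0.04 j6 -1.71432122734098
```

View pics/s2.png

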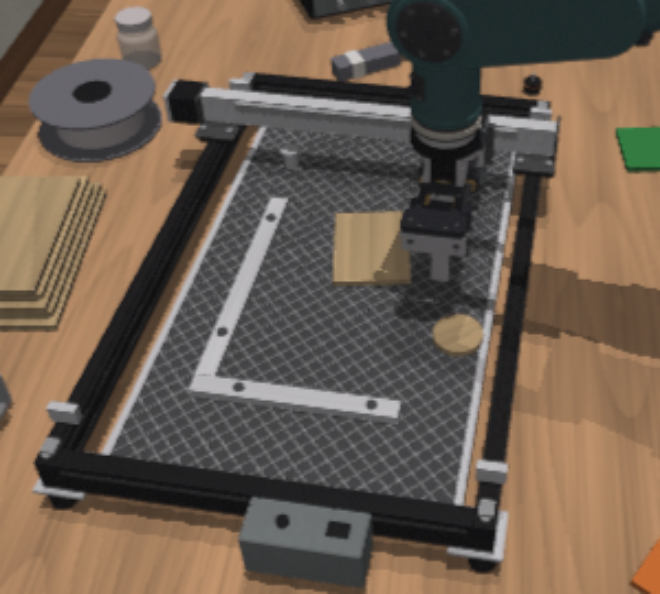

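Fingers are down at (440,270) on the robot side of the blank, clear of the disc (457,334) and the head.

Request:
step_arm(
  series=[
    [-0.15, -10, 0, 1, 0],
    [-0.15, -17, 0, 1, 0],
    [-0.15, -24, 0, 1, 0],
    [-0.15, -31, 0, 1, 0],
    [-0.15, -38, 0, 1, 0],
    [-0.15, -45, 0, 1, 0],
    [-0.15, -52, 0, 1, 0],
    [-0.15, -59, 0, 1, 0],
    [-0.15, -66, 0, 1, 0],
    [-0.15, -73, 0, 1, 0],
    [-0.15, -80, 0, 1, 0],
    [-0.15, -86, 0, 1, 0],
    [-0.15, -92, 0, 1, 0],
    [-0.15, -97, 0, 1, 0],
    [-0.15, -102, 0, 1, 0],
    [-0.15, -102, 0, 1, 0],
  ],
)

```text
time: 6.0
tool_pos: [0.5747, -0.0619, 0.0266]
ee_rot: [3.142, 0.001, 3.054]
wrist_force: [0.1, 0.0, 0.3]
width: 0.04
```

```bash
python3 -c "
from h import *
plan([-.098,-.207],.0265,90)
p=cams.snapshot('side')
c,s,b,im=blank(p,np.array([.63,-.09])); print(sq(c),s,sq(b).round(4).tolist())
cv2.imwrite('pics/s3.png',cv2.resize(p['pixels'][180:330,200:380,::-1],(720,600)))"
```

```text
t 6.0 shift [-11.6   0.2   0.1] turn 0.0 now sq [[-0.1096 -0.2072]] [ 0.5747 -0.0619  0.0266] F [0.1 0.  0.3] width 0.04 j6 -1.6890041543060537
[[-0.02324361 -0.24242622]] [0.12278365 0.03743198] [[-0.0425, -0.1812], [-0.0051, -0.1809], [-0.0039, -0.3036], [-0.0414, -0.304]]
```

View pics/s3.png

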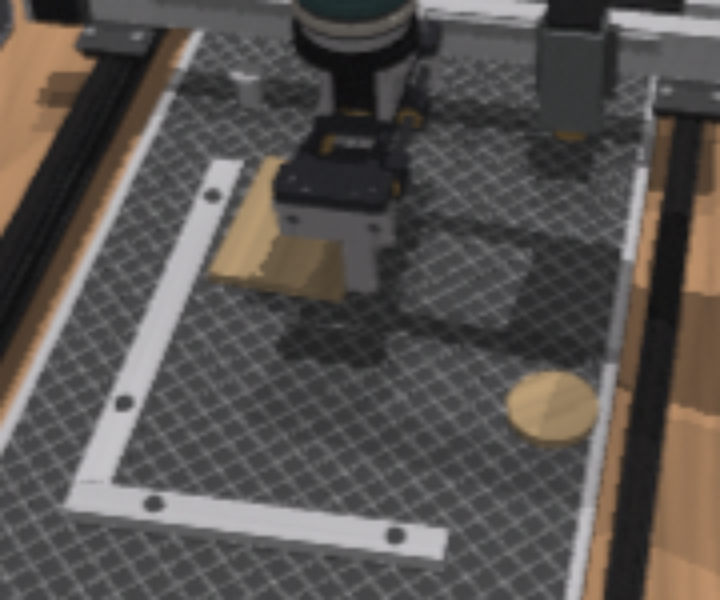

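The blank is square and about 4–5 mm short of the far arm. Creeping on until the force shows contact.

Request:
step_arm(
  series=[
    [-0.15, -2, 0, 0, 0],
    [-0.15, -4, 0, 0, 0],
    [-0.15, -5, 0, 0, 0],
    [-0.15, -6, 0, 0, 0],
  ],
)

```text
time: 6.55
tool_pos: [0.5801, -0.0623, 0.0265]
ee_rot: [3.142, -0.0, 3.054]
wrist_force: [-2.1, -0.5, 0.0]
width: 0.04
```

```bash
python3 -c "
from h import *
plan([-.098,-.207],.0265,90)
p=cams.snapshot('side')
c,s,b,im=blank(p,np.array([.63,-.09])); print(sq(c),s,sq(b).round(4).tolist())"
```

```text
t 6.55 shift [-6.2  0.2 -0. ] turn 0.0 now sq [[-0.1042 -0.2072]] [ 0.5801 -0.0623  0.0265] F [-2.1 -0.5  0. ] width 0.04 j6 -1.6877296362893468
[[-0.01494563 -0.24222433]] [0.039 0.122] [[-0.0008, -0.1798], [0.0098, -0.3013], [-0.0291, -0.3047], [-0.0397, -0.1832]]
```

Request:
step_arm(
  series=[
    [-0.15, -1, 0, 0, 0],
    [-0.15, -2, 0, 0, 0],
    [-0.15, -3, 0, 0, 0],
    [-0.15, -3, 0, 0, 0],
  ],
)

```text
time: 7.1
tool_pos: [0.5808, -0.0628, 0.0263]
ee_rot: [-3.141, -0.005, 3.054]
wrist_force: [-7.1, -0.2, 5.1]
width: 0.0402
```

```bash
python3 -c "
from h import *
plan([-.098,-.207],.0265,90)
p=cams.snapshot('side')
cv2.imwrite('pics/s4.png',cv2.resize(p['pixels'][200:290,230:350,::-1],(800,600),interpolation=cv2.INTER_CUBIC))"
```

```text
t 7.1 shift [-5.5  0.6 -0.2] turn -0.0 now sq [[-0.1035 -0.2076]] [ 0.5808 -0.0628  0.0263] F [-7.1 -0.2  5.1] width 0.04 j6 -1.6868123082920987
```

View pics/s4.png

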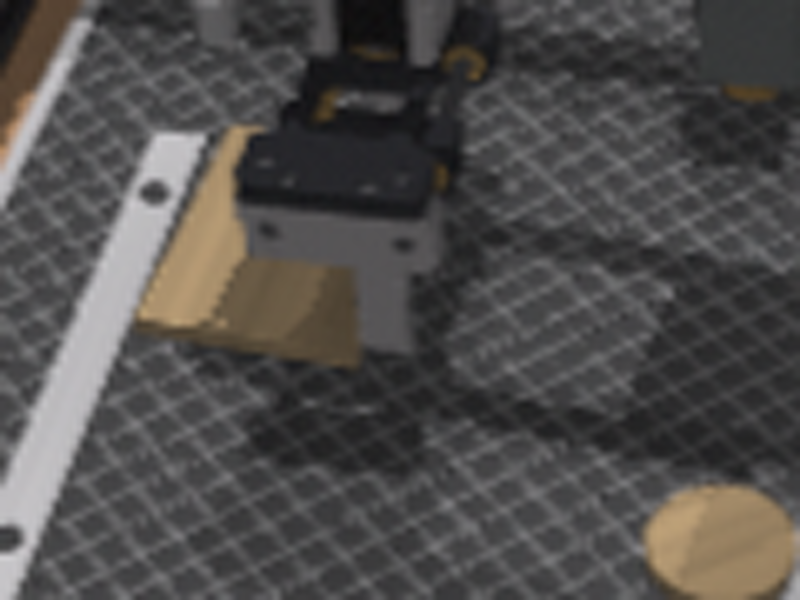

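Firm contact at the front-left corner (150,322), but a thin dark gap shows at the right end (210,155), since I pushed left of the centre. I'll back off, centre on the blank with a wider opening, and push again.

Request:
step_arm(
  series=[
    [-0.15, 6, 0, 0, 0],
    [-0.15, 18, 0, 0, 0],
    [0.4, 18, -12, 0, 0],
    [0.5, 18, -24, 0, 0],
    [0.5, 18, -35, 0, 0],
    [0.5, 18, -35, 0, 0],
    [0.5, 10, -35, 0, 0],
    [0.5, 5, -35, 0, 0],
    [0.5, 2, -35, 0, 0],
    [0.5, 0, -35, 0, 0],
    [0.5, 0, -35, 0, 0],
  ],
)

```text
time: 8.52
tool_pos: [0.5803, -0.0972, 0.0264]
ee_rot: [3.141, 0.0, 3.055]
wrist_force: [-0.1, -0.1, -1.3]
width: 0.0704
```

```bash
python3 -c "
from h import *
plan([-.098,-.242],.0265,90)"
```

```text
t 8.53 shift [-3.  -0.  -0.1] turn 0.0 now sq [[-0.101 -0.242]] [ 0.5803 -0.0972  0.0264] F [-0.1 -0.1 -1.3] width 0.07 j6 -1.7464569786604907
```

Request:
step_arm(
  series=[
    [0.5, -1, 0, 0, 0],
    [0.5, -2, 0, 0, 0],
    [0.5, -3, 0, 0, 0],
    [0.5, -4, 0, 0, 0],
    [0.5, -4, 0, 0, 0],
  ],
)

```text
time: 9.15
tool_pos: [0.5807, -0.0973, 0.0263]
ee_rot: [3.141, -0.008, 3.055]
wrist_force: [-9.3, 1.5, 7.0]
width: 0.0704
```

```bash
python3 -c "
from h import *
plan([-.098,-.242],.0265,90)"
```

```text
t 9.15 shift [-2.6 -0.  -0.2] turn 0.0 now sq [[-0.1006 -0.242 ]] [ 0.5807 -0.0973  0.0263] F [-9.3  1.5  7. ] width 0.07 j6 -1.745308292072826
```

Request:
step_arm(
  series=[
    [0.5, 6, 0, 0, 0],
    [0.5, 14, 0, 0, 0],
    [0.5, 14, 0, -50, 0],
    [0.5, 14, 0, -110, 0],
    [0.5, -10, 0, -170, 10],
    [0.5, -30, 0, -175, 20],
    [0.5, -40, 0, -175, 30],
    [0.5, -40, -30, -175, 40],
    [0.5, -40, -75, -175, 50],
    [0.5, -40, -75, -175, 60],
    [0.5, -40, -75, -175, 70],
    [0.3, -40, -75, -175, 80],
    [0.3, -40, -75, -175, 90],
    [0.3, -40, -75, -175, 90],
  ],
)

```text
time: 10.9
tool_pos: [0.6175, -0.1761, 0.2015]
ee_rot: [3.141, 0.0, 1.486]
wrist_force: [0.4, 0.1, -0.2]
width: 0.0608
```

```bash
python3 -c "
from h import *
for n in ['side','top']:
  p=cams.snapshot(n)
  c,s,b,im=blank(p,np.array([.63,-.1])); print(n,sq(c),s,sq(b).round(4).tolist())
  if n=='side': cv2.imwrite('pics/s5.png',cv2.resize(p['pixels'][190:310,210:370,::-1],(800,600),interpolation=cv2.INTER_CUBIC))
  for l in ['beam_face','guide_rail']:
    print(l,[(round(d['p'],2),sq(d['position'][:2]).round(3).tolist()) for d in models.pinpoint(p,l)][:1])
plan([-.048,-.319],.0265,0)"
```

```text
side [[-0.04532868 -0.22832012]] [0.10218599 0.09104104] [[-0.0908, -0.1772], [0.0003, -0.1773], [0.0001, -0.2795], [-0.0909, -0.2793]]
beam_face [(0.39, [[0.001, -0.003]])]
guide_rail [(0.63, [[-0.093, -0.369]])]
top [[-0.04742007 -0.21450994]] [0.07263463 0.09186281] [[-0.0931, -0.1779], [-0.0013, -0.1785], [-0.0017, -0.2511], [-0.0936, -0.2505]]
beam_face []
guide_rail [(0.67, [[-0.096, -0.368]])]
t 11.2 shift [ -1.9   9.1 175. ] turn 0.1 now sq [[-0.0571 -0.3172]] [ 0.6175 -0.176   0.2015] F [-0.2 -0.5  0.7] width 0.061 j6 -0.2798514637095833
```

View pics/s5.png

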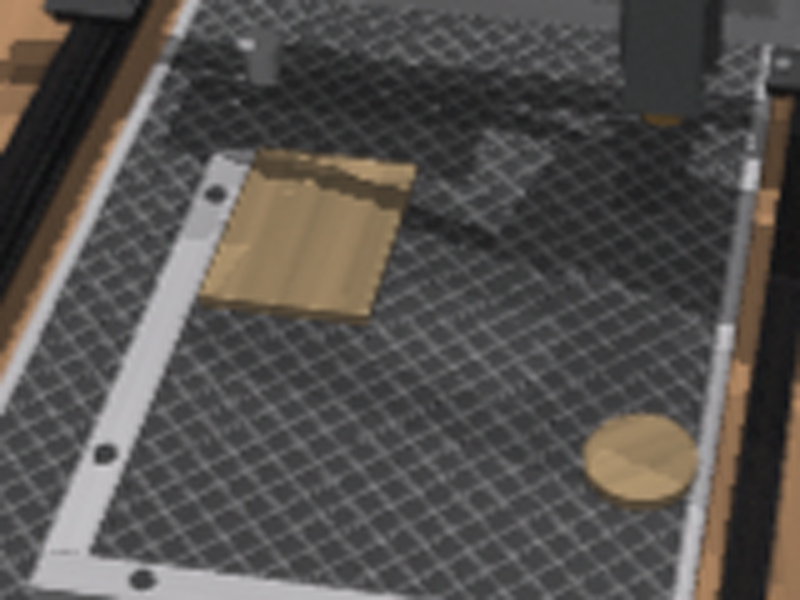

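The blank is now flush on the far arm, with its left edge at about y = -178 mm and right edge near -298 mm. Going down to the right of it, clear of the rail (-364).

Request:
step_arm(
  series=[
    [0.06, -1, 9, 40, 0],
    [0.06, -1, 9, 80, 0],
    [0.06, -1, 9, 120, 0],
    [0.06, -1, 9, 150, 0],
    [0.06, -1, 9, 168, 0],
    [0.06, -1, 9, 174, 0],
    [0.06, -1, 9, 174, 0],
  ],
)

```text
time: 12.08
tool_pos: [0.6268, -0.1779, 0.0282]
ee_rot: [3.14, 0.0, 1.484]
wrist_force: [0.0, 1.1, 0.6]
width: 0.05
```

```bash
python3 -c "
from h import *
plan([-.048,-.131],.0265,0)"
```

```text
t 12.07 shift [187.3  -0.3   1.7] turn 0.0 now sq [[-0.0476 -0.3183]] [ 0.6268 -0.1779  0.0282] F [0.  1.1 0.6] width 0.05 j6 -0.27661295984850665
```

Request:
step_arm(
  series=[
    [0.06, 6, 0, 1.5, 0],
    [0.06, 12, 0, 1.5, 0],
    [0.06, 20, 0, 1.5, 0],
    [0.06, 30, 0, 1.5, 0],
    [0.06, 40, 0, 1.5, 0],
    [0.06, 50, 0, 1.5, 0],
    [0.06, 60, 0, 1.5, 0],
    [0.06, 70, 0, 1.5, 0],
    [0.06, 80, 0, 1.5, 0],
    [0.06, 90, 0, 1.5, 0],
    [0.06, 100, 0, 1.5, 0],
    [0.06, 110, 0, 1.5, 0],
    [0.06, 120, 0, 1.5, 0],
    [0.06, 130, 0, 1.5, 0],
    [0.06, 140, 0, 1.5, 0],
    [0.06, 150, 0, 1.5, 0],
    [0.06, 160, 0, 1.5, 0],
    [0.06, 168, 0, 1.5, 0],
    [0.06, 175, 0, 1.5, 0],
    [0.06, 179, 0, 1.5, 0],
  ],
)

```text
time: 14.58
tool_pos: [0.6419, 0.001, 0.0259]
ee_rot: [3.142, -0.0, 1.484]
wrist_force: [0.6, -1.4, -0.9]
width: 0.0499
```

Request:
step_arm(
  series=[
    [0.06, 2, 0, 0, 0],
    [0.06, 4, 0, 0, 0],
    [0.06, 6, 0, 0, 0],
    [0.06, 6, 0, 0, 0],
  ],
)

```text
time: 15.08
tool_pos: [0.6424, 0.0067, 0.026]
ee_rot: [-3.142, -0.0, 1.484]
wrist_force: [0.5, 0.2, 0.1]
width: 0.0499
```

```bash
python3 -c "
from h import *
plan([-.048,-.131],.0265,0)
p=cams.snapshot('side')
c,s,b,im=blank(p,np.array([.66,.06])); print(sq(c),s,sq(b).round(4).tolist())
"
```

```text
t 15.07 shift [ 2.   0.2 -0.5] turn 0.0 now sq [[-0.0482 -0.133 ]] [0.6424 0.0067 0.026 ] F [0.5 0.2 0.1] width 0.05 j6 0.009136022994841897
[[-0.04571714 -0.04906526]] [0.09014091 0.09163543] [[-0.0916, -0.0041], [0.0, -0.0039], [0.0002, -0.0941], [-0.0915, -0.0942]]
```

Left edge is about 4 mm short; on to contact.

Request:
step_arm(
  series=[
    [0.06, 2, 0, 0, 0],
    [0.06, 3, 0, 0, 0],
    [0.06, 4, 0, 0, 0],
    [0.06, 5, 0, 0, 0],
    [0.06, 5, 0, 0, 0],
  ],
)

```text
time: 15.75
tool_pos: [0.6429, 0.0105, 0.026]
ee_rot: [3.141, 0.002, 1.483]
wrist_force: [-0.8, -3.5, -0.9]
width: 0.0501
```

Request:
step_arm(
  series=[
    [0.06, 1, 0, 0, 0],
    [0.06, 2, 0, 0, 0],
    [0.06, 3, 0, 0, 0],
    [0.06, 3, 0, 0, 0],
  ],
)

```text
time: 16.25
tool_pos: [0.6429, 0.0107, 0.026]
ee_rot: [-3.141, 0.007, 1.483]
wrist_force: [-1.7, -10.0, 1.0]
width: 0.05
```

Request:
step_arm(
  series=[
    [0.06, -5, 0, 0, 0],
    [0.06, -15, 0, 0, 0],
    [0.06, -15, 0, -40, 0],
    [0.06, -15, 0, -90, 0],
    [0.06, -60, -30, -140, 0],
    [0.06, -110, -60, -174, 0],
    [0.06, -160, -90, -174, 0],
    [0.06, -160, -90, -174, 0],
  ],
)

```text
time: 17.25
tool_pos: [0.5384, -0.1394, 0.2018]
ee_rot: [3.139, 0.0, 1.48]
wrist_force: [0.4, 0.2, -0.7]
width: 0.05
```

```bash
python3 -c "
from h import *
for n in ['side','top']:
  p=cams.snapshot(n)
  c,s,b,im=blank(p,np.array([.66,.06])); print(n,sq(c),s,sq(b).round(4).tolist())
  if n=='side': cv2.imwrite('pics/s6.png',cv2.resize(p['pixels'][215:335,200:360,::-1],(800,600),interpolation=cv2.INTER_CUBIC))
  for l in ['beam_face','guide_rail','square','disc']:
    print(l,[(round(d['p'],2),sq(d['position'][:2]).round(3).tolist()) for d in models.pinpoint(p,l)][:1])
plan([-.128,-.42],.20,0)"
```

```text
side [[-0.04555623 -0.06279907]] [0.11895628 0.09111888] [[-0.0913, -0.0035], [-0.0002, -0.0032], [0.0002, -0.1221], [-0.0909, -0.1224]]
beam_face [(0.98, [[-0.129, -0.39]])]
guide_rail [(0.65, [[-0.094, -0.368]])]
square [(0.94, [[-0.001, -0.005]])]
disc [(0.64, [[-0.246, -0.108]])]
top [[-0.0479516  -0.06255345]] [0.12146807 0.09246979] [[-0.0941, -0.0017], [-0.0016, -0.0019], [-0.0018, -0.1234], [-0.0943, -0.1232]]
beam_face [(0.86, [[-0.13, -0.389]])]
guide_rail [(0.75, [[-0.1, -0.366]])]
square [(0.6, [[-0.002, 0.001]])]
disc [(0.91, [[-0.245, -0.104]])]
t 17.75 shift [-135.8    9.6   -0.7] turn 0.1 now sq [[-0.1378 -0.2843]] [ 0.5399 -0.1362  0.1994] F [-0.1  0.2  0.7] width 0.05 j6 -0.26340819783022784
```

View pics/s6.png

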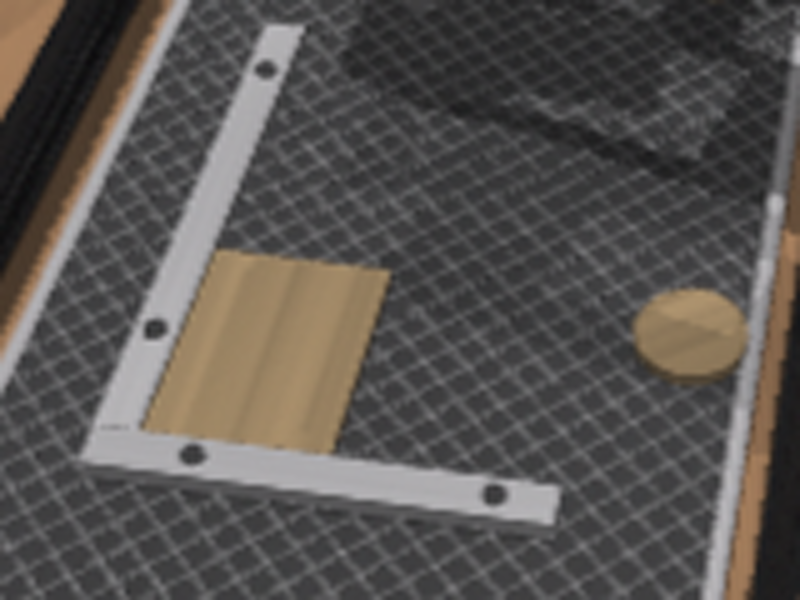

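The blank sits flush on both arms: bottom-left corner (145,430), no gaps, and within 0.5 mm by the top camera's own corner estimate. Next, the gantry: go over the beam and down behind its right face.

Request:
step_arm(
  series=[
    [0.06, -50, 10, -5, 0],
    [0.06, -100, 10, -5, 0],
    [0.06, -136, 10, -5, 0],
    [0.06, -138, 10, -5, 0],
    [0.06, -138, 10, 40, 0],
    [0.06, -138, 10, 80, 0],
    [0.06, -138, 10, 104, 0],
    [0.06, -138, 10, 110, 0],
    [0.06, -138, 10, 110, 0],
  ],
)

```text
time: 18.88
tool_pos: [0.538, -0.2747, 0.0905]
ee_rot: [3.141, -0.0, 1.485]
wrist_force: [0.2, -0.9, 0.3]
width: 0.05
```

```bash
python3 -c "
from h import *
plan([-.128,-.40],.09,0)
p=cams.snapshot('side')
cv2.imwrite('pics/s7.png',cv2.resize(p['pixels'][130:290,200:400,::-1],(750,600),interpolation=cv2.INTER_CUBIC))"
```

```text
t 18.88 shift [22.5 -0.3  0.5] turn 0.1 now sq [[-0.1277 -0.4225]] [ 0.538  -0.2747  0.0905] F [ 0.2 -0.9  0.3] width 0.05 j6 -0.4799858976311845
```

View pics/s7.png

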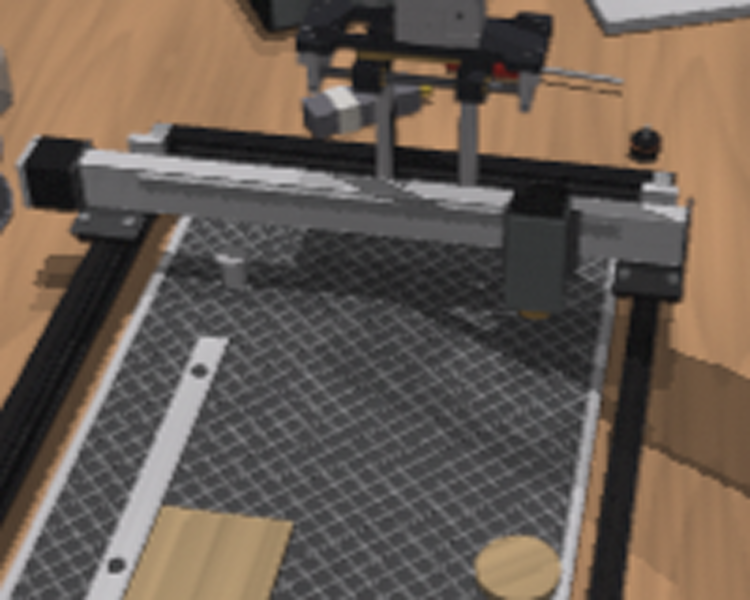

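The fingers stand behind the beam's right face (385–470,180), clear of everything. Pushing left.

Request:
step_arm(
  series=[
    [0.06, 8, 0, 0, 0],
    [0.06, 15, 0, 0, 0],
    [0.06, 22, 0, 0, 0],
    [0.06, 32, 0, 0, 0],
    [0.06, 46, 0, 0, 0],
    [0.06, 63, 0, 0, 0],
    [0.06, 82, 0, 0, 0],
    [0.06, 102, 0, 0, 0],
    [0.06, 122, 0, 0, 0],
    [0.06, 142, 0, 0, 0],
    [0.06, 162, 0, 0, 0],
    [0.06, 182, 0, 0, 0],
    [0.06, 202, 0, 0, 0],
    [0.06, 222, 0, 0, 0],
    [0.06, 242, 0, 0, 0],
    [0.06, 262, 0, 0, 0],
    [0.06, 282, 0, 0, 0],
    [0.06, 302, 0, 0, 0],
    [0.06, 322, 0, 0, 0],
    [0.06, 342, 0, 0, 0],
  ],
)

```text
time: 21.42
tool_pos: [0.5671, 0.0666, 0.0899]
ee_rot: [-3.141, -0.0, 1.484]
wrist_force: [1.1, -3.2, 1.5]
width: 0.0499
```

Request:
step_arm(
  series=[
    [0.06, 20, 0, 0, 0],
    [0.06, 40, 0, 0, 0],
    [0.06, 58, 0, 0, 0],
    [0.06, 72, 0, 0, 0],
    [0.06, 82, 0, 0, 0],
    [0.06, 90, 0, 0, 0],
    [0.06, 98, 0, 0, 0],
    [0.06, 104, 0, 0, 0],
    [0.06, 108, 0, 0, 0],
  ],
)

```text
time: 22.55
tool_pos: [0.5764, 0.1731, 0.0898]
ee_rot: [-3.141, 0.0, 1.484]
wrist_force: [-1.5, -3.0, 2.0]
width: 0.0496
```

```bash
python3 -c "
from h import *
plan([-.128,.06],.09,0)
p=cams.snapshot('side')
for l in ['beam_face','guide_rail']:
    print(l,[(round(d['p'],2),sq(d['position'][:2]).round(3).tolist()) for d in models.pinpoint(p,l)][:1])
"
```

```text
t 22.55 shift [33.   0.4 -0.2] turn 0.0 now sq [[-0.1284  0.027 ]] [0.5764 0.1731 0.0898] F [-1.5 -3.   2. ] width 0.05 j6 0.28468242512671443
beam_face [(0.56, [[-0.132, 0.04]])]
guide_rail [(0.8, [[-0.094, 0.06]])]
```

Request:
step_arm(
  series=[
    [0.06, 4, 0, 0, 0],
    [0.06, 8, 0, 0, 0],
    [0.06, 12, 0, 0, 0],
    [0.06, 15, 0, 0, 0],
    [0.06, 17, 0, 0, 0],
    [0.06, 17, 0, 0, 0],
  ],
)

```text
time: 23.45
tool_pos: [0.5774, 0.1802, 0.0899]
ee_rot: [-3.14, 0.019, 1.481]
wrist_force: [-4.3, -23.0, 5.0]
width: 0.0499
```

The gantry hit its stop: force rose to 23 N with no more motion. Back off, lift, check.

Request:
step_arm(
  series=[
    [0.06, 8, 0, 0, 0],
    [0.06, -5, 0, 0, 0],
    [0.06, -20, 0, 0, 0],
    [0.06, -35, 0, 0, 0],
    [0.06, -35, 0, -50, 0],
    [0.06, -35, 0, -110, 0],
    [0.06, -90, -40, -125, 0],
    [0.06, -140, -80, -125, 0],
    [0.06, -190, -120, -125, 0],
    [0.06, -240, -150, -125, 0],
    [0.06, -240, -150, -125, 0],
    [0.06, -240, -150, -125, 0],
  ],
)

```text
time: 24.95
tool_pos: [0.4082, -0.036, 0.2153]
ee_rot: [3.14, -0.001, 1.483]
wrist_force: [-0.5, 0.2, 0.9]
width: 0.0494
```

```bash
python3 -c "
from h import *
for n in ['side','top']:
  p=cams.snapshot(n)
  c,s,b,im=blank(p,np.array([.66,.06])); print(n,sq(c),s,sq(b).round(4).tolist())
  for l in ['beam_face','guide_rail','disc','gauge']:
    print(l,[(round(d['p'],2),sq(d['position'][:2]).round(3).tolist()) for d in models.pinpoint(p,l)][:1])
  cv2.imwrite(f'pics/{n}8.png',p['pixels'][:,:,::-1])
plan([-.128,.06],.09,0)"
python3 -c "
import cv2,numpy as np
a=cv2.imread('pics/side8.png')[140:400,130:430];b=cv2.imread('pics/top8.png')[80:300,170:470]
cv2.imwrite('pics/f.png',np.hstack([cv2.resize(a,(400,347)),cv2.resize(b,(400,293),)[:, :].__class__(0) if 0 else cv2.copyMakeBorder(cv2.resize(b,(400,293)),0,54,0,0,0)]))"
```

```text
side [[-0.04569516 -0.07480788]] [0.09531776 0.09103802] [[-0.0912, -0.0271], [-0.0001, -0.0272], [-0.0002, -0.1225], [-0.0913, -0.1224]]
beam_face [(0.87, [[-0.131, 0.049]])]
guide_rail [(0.93, [[-0.094, 0.068]])]
disc [(0.69, [[-0.247, -0.107]])]
gauge [(0.62, [[0.016, -0.366]])]
top [[-0.04787963 -0.06255651]] [0.1214537  0.09252752] [[-0.0939, -0.0017], [-0.0014, -0.002], [-0.0018, -0.1234], [-0.0943, -0.1231]]
beam_face [(0.74, [[-0.126, 0.047]])]
guide_rail [(0.62, [[-0.102, 0.069]])]
disc [(0.54, [[-0.246, -0.1]])]
gauge [(0.43, [[0.025, -0.366]])]
t 25.45 shift [255.6 150.3 124.8] turn 0.1 now sq [[-0.278  -0.1958]] [ 0.408  -0.0358  0.2148] F [ 0.8 -0.6 -0.6] width 0.05 j6 -0.1400235435438714
```

View pics/f.png

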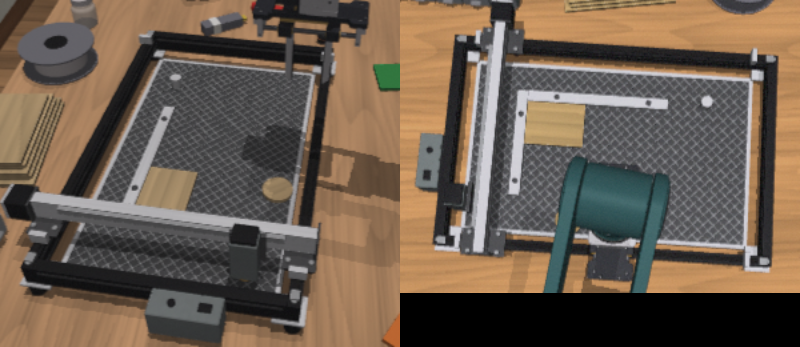

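```bash
python3 -c "
from bench import robot;print(robot.close_job())"
```

```text
the job is handed in; nothing more can be done
None
```

The blank is in the inner corner of the L-square and the gantry is at its left stop. I handed the job in at about 25.5 s, with the arm clear of everything.

- **Blank:** I pushed it with two fingertips against the far arm, then against the left arm. The first push on the far side was off-centre and left a thin gap at one end. I backed off and pushed again centred, which closed it. Both arms pushed back firmly at about 9–10 N. The last top view puts the blank within about 0.5 mm of flush on both sides, using the corner position from that same camera. The two cameras differ by about 2 mm on where the corner is, which is within their calibration.
- **Gantry:** I pushed it by the beam's right face until the force rose to 23 N and it stopped moving. It travelled about 437 mm, which fits a start near 23 mm and a stop at 460 mm. It was still there after I backed away.
- **Other things:** The disc and gauge were measured again and had not moved. I did not re-measure the loose items on the table, but the arm stayed well above them.
- **Failed check:** In the last side view the beam hid part of the blank, so that camera's size reading for it was cut short and I disregarded it.

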